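Press a stopper home with the ratchet press

ROBOT

A 6-joint arm with a two-finger parallel gripper is mounted at the origin on the work surface. World frame = base frame: x ahead of the robot, y to its left, z up, the work surface at z = 0. Lengths are in m, angles in rad, forces in N, time in s.
With the tool pointing down it reaches from about 0.35 to 0.975 m from the base axis. Payload 17.4 kg.
Tool frame: the origin (TCP) lies at the very end of the fingers, on their centre line; the grasp point (between the pads) lies 19 mm behind it; z points along the fingers, y is the direction in which the jaws open and shut (so a half turn about z gives the same grasp; the last joint's range is limited). The gripper opens to 85 mm and grips with 20 to 120 N. Pads are 22 mm wide; open, the fingers measure 114 mm over their backs; the gripper's body (76 mm by 85 mm) begins 54 mm behind the grasp point. The pads swing forward as they close: fully open they stand 13 mm farther back than shut.
Start: joints at [-1.319, 0.116, 1.442, -0, 1.584, -0.038], TCP at [0.193, -0.647, 0.231] pointing down, gripper open.
Joint ranges: [-2.83, 2.83], [-0.83, 2.19], [0.07, 2.5], [-1.14, 4.28], [0.01, 3], [-2.97, 2.97]. Speed limits (rad/s): [1.89, 1.89, 2.22, 3.14, 3.14, 3.14].

INTERFACE

Orientations are given as a rotation vector (axis times angle).
In Python, from cell import * gives the robot as it stands.
- The arm moves only by the tool send_rows, never from a script. Its argument "motion" is a list of rows, each an object of numbers: "dx", "dy", "dz": the shift along the tool's x, y, z in m; "roll": the turn about the tool's z in degrees. A call has 1 to 10 rows; each row shifts and turns the pose as measured when the row begins, along the tool's axes as they then stand; what a row does not reach is not made up. A row lasts 1/12 s, in which the tool goes at most 41.7 mm and 7.16 degrees, less where a joint would pass 70% of its speed; a pose out of reach is approached as far as the arm can. A call with a gripper value outside its range is refused whole. "hand" is the closure, from 0 (fully open) to 1 (shut), set as the call begins (left out, the last holds). The fingers move at their own pace and stop on an object; the grip force is fixed at half the most. Time passes only in rows, so rows that do not move let the fingers close. It gives the time, the measured TCP pose, the force and the opening at its end, in the units of the state.
- observe(): the state, without advancing time (a new reading comes with each control period).
- grab_frame(name): name is "scene" or "top" or "wrist"; returns a dict with "color" (420x560x3 uint8, blue, green, red), "range_z" (420x560 float32, m along the optical axis (not along the pixel's ray), 0 where there is no reading), "camera_matrix" (3x3 intrinsics, pixels), "rvec" (rotation vector, rad) and "tvec" (3), from world to camera coordinates, as OpenCV has them; the wrist camera has in their place "T_tool_cam" (4x4, takes a point from camera to tool coordinates, whose origin is the TCP and whose axes are the flange's). Camera axes: x right, y down, z forward; pixel columns grow to the right and rows downward; lengths in m; the calibration is good to about 2 mm. A picture is of the moment at which its call begins: read the wrist's pose just before it.
- close_job(): hands the job in, once; it reports no verdict.
The state is a dict: "clock": time; "joint_positions": joint angles; "qvel": joint speeds; "joint_efforts": joint torques, N m; "ee_pos": TCP position; "eef_rot": TCP orientation; "wrist_force": force on the tool from outside, world axes, zero at the start; "ft_torque": the same for the moment, N m; "gripper_width": finger opening in m.
Only numpy, scipy, OpenCV 4.12 (cv2) and the standard library are available. Lean on these libraries where they do the work, as an engineer would, in place of code of your own. Each camera call takes 0.05 s, during which the arm holds its last target.

TASK

A sample tube lies in the ratchet press on the bench with its stopper only started. Pump the press's trigger until the stopper is pushed fully home, easing off as soon as you feel it seat, so that the spring-backed anvil is never driven back more than about half of its travel; then press the release tab so that the jaw runs all the way back open. Touch only the trigger and the release, without leaning hard on either, and leave the tube lying in its cradle and everything else where it is.

Things in the scene. Friction and masses are not known exactly. Their poses are not given: they have to be found in the camera images.
- press: Stoppering press fixed to the bench: grey base plate 90 mm wide, 12 mm thick, x -60 to +335 mm; along it trigger, release tab, toothed rack and jaw, white cradle with the tube, sprung anvil. Origin on the bench under the trigger's pivot; x runs from trigger towards anvil (the way the jaw presses), z up. Tallest fixed part: the pivot's two cheeks, 117 mm high, within 13 mm in x and 25 mm in y.
- paddle (a point): Centre of the top of the trigger's paddle, a flat black pad 40 x 38 mm at press x = -115 mm, 129 mm above the bench when up; it goes straight down within 3 mm, to the hard stop 50 to 54 mm lower. Pressing takes 3 to 8 N while the jaw runs free, 9 to 12 N while the stopper slides in; once it has seated the force climbs about 1.2 N per mm of paddle: 17 N with the anvil 2.4 mm back, 23 N at 3.5.
- trigger (a joint): Trigger angle in rad: 0 = up (it springs back by itself), 0.46 = hard stop, where the force rises at once. Pivot 100 mm above the bench. After about 0.1 rad of lost motion it drives the jaw about 3.8 mm per 0.1 rad, 13 mm in a full stroke; when it is let up, a holding pawl keeps whole teeth of 10 mm (one per stroke of 0.4 rad or more). Let it come fully up between strokes and before releasing.
- release_top (a point): Centre of the top of the release tab, a flat black pad 32 x 32 mm between the trigger tower and the jaw (press x = +52 mm), 82 mm above the bench. Pressed 4 to 8 mm down it lifts the holding pawl and the jaw springs back at once; hard stop 10 to 11 mm down. It shifts up to 6 mm to press -x on the way and springs back by itself. Takes 3 to 7 N, up to 12 N with the jaw under load.
- jaw (a joint): Advance of the jaw in m: 0 = fully open (its spring pulls it there when released), 0.068 = end of the rack. Starts 9 to 30 mm along, held by the ratchet, short of the stopper.
- jaw_face (a point): Centre of the jaw's pressing face, a steel plate 44 mm wide and 50 mm high, on the tube's axis 40 mm above the bench; the jaw pushes the stopper with it. At press x = 153 mm plus the jaw's advance.
- stopper_face (a point): Centre of the outer end of the stopper's grey head (27 mm across, 8 mm thick), the end that faces the jaw. Fully home, the head sits on the tube's lip and this point is 8 mm from tube_lip; at the start it is 7 to 12 mm further out. Friction holds the stopper wherever it is pushed to (about 14 N to move it).
- tube_lip (a point): Centre of the tube's open end. The clear tube is 28 mm in diameter and 70 mm long and lies loose along the press's x axis in a white cradle between two rails, its axis 40 mm above the bench and its closed end 3 to 7 mm short of the anvil at the start.
- anvil (a joint): How far the anvil has been pushed back in m: 0 = rest, 0.006 = its stop. Spring 12 N per mm, so it shows the squeeze on the tube.
- anvil_face (a point): Centre of the anvil's face, a steel plate 40 mm wide and 48 mm high that the tube's closed end comes to bear on; press x = 284.5 mm at rest.
- jar_a: Bystander: amber jar with a yellow cap, 60 mm across, 75 mm high; origin under its centre.
- jar_b: Bystander: clear jar with a green cap, 52 mm across, 65 mm high; origin under its centre.
- jar_c: Bystander: small glass jar with a black cap, 48 mm across, 50 mm high; origin under its centre.
- vial: Bystander: small white vial with a blue cap, 28 mm across, 60 mm high, standing beside the press; origin under its centre.
- spare_stopper: Bystander: a spare grey stopper standing head down beside the press, 27 mm across, 24 mm high; origin under its centre.
- carton: Bystander: cardboard box 70 x 100 x 45 mm; origin under its centre.
- forceps: Bystander: steel forceps 120 mm long lying beside the press; origin under their middle.
Things that resemble listed ones, but are neither listed nor needed, are in the scene too. What is shaped like the part that bears stopper_face but black or orange is not meant.

How it is judged:
On the way, in this order (a step that is already met when the one before it is completed fails the run):
1. the stopper is pushed home by the jaw (distance between stopper_face and tube_lip below 0.0095 m and value of joint jaw above 0.03 m), for 0.2 s.
2. the jaw is released and back open (value of joint jaw below 0.004 m), for 0.2 s.
At the end, for the whole second after the job is handed in: The stopper is home (its outer end within 9.5 mm of the lip, 8 mm being flush), the jaw is back open (advance under 4 mm), the trigger is up, and the tube still lies in its cradle (lip within 6 mm of the press axis sideways and in height, and 195 to 225 mm along it) (distance between stopper_face and tube_lip below 0.0095 m and value of joint jaw below 0.004 m and value of joint trigger below 0.05 rad and z of tube_lip in the frame of press between 0.034 and 0.046 m and y of tube_lip in the frame of press between -0.006 and 0.006 m and x of tube_lip in the frame of press between 0.195 and 0.225 m); the robot touches nothing.
It fails at once if the anvil driven back more than 3.5 mm (tube over-squeezed) (value of joint anvil above 0.0035 m).
It fails at once if the robot touches the tube or its stopper (contact force between any of the fingers, the arm and tube above 0.5 N).
It fails at once if the trigger or the release leant on with more than 60 N (contact force between the fingers and press above 60 N).
It fails at once if a bystander moved by more than 25 mm (distance of any of jar_a, jar_b, jar_c, vial, spare_stopper, carton, forceps from where it was at the start of the episode above 0.025 m).
It also fails if it takes over 54 s, if anything falls off the work surface, if the arm or the gripper's body presses on something with over 40 N, if the wrist force passes 120 N, or if a joint passes its speed limit or range.

## Working session

There is one attempt and no reset: what is moved stays moved. The work goes in short steps, Python scripts to look and compute and a tool call to move; the robot and the scene stay as the last step left them, time stands still between calls to the robot, and variables do not carry over. Pictures are saved under pics/ and viewed, and the job is handed in when it is done.

Besides the shell and the picture viewer there is one more tool, called after "Emit:" as name(argument=value, ...), one argument or row to a line, values as JSON. send_rows: Moves the arm, as the interface text tells. Its arguments: {"type":"object","properties":{"motion":{"type":"array","items":{"type":"object","properties":{"dx":{"type":"number"},"dy":{"type":"number"},"dz":{"type":"number"},"roll":{"type":"number"}}}},"hand":{"type":"number"}},"required":["motion"]}

```bash
ls; mkdir -p pics; python3 - <<'E'
from cell import *
import cv2
print(observe())
for n in ("scene","top"):
    f=grab_frame(n); cv2.imwrite(f"pics/{n}0.png",f["color"]); print(n,f["camera_matrix"],f["rvec"],f["tvec"])
    import numpy as np
    np.savez(f"pics/{n}0.npz",**f)
E
```

```text
pics
{'clock': 0.0, 'joint_positions': array([-1.31877346e+00,  1.16509650e-01,  1.44228213e+00, -3.55861588e-06,
        1.58401143e+00, -3.77896828e-02]), 'qvel': array([-0.00037147, -0.0008393 , -0.00083515, -0.00045677,  0.00137999,
       -0.00176313]), 'joint_efforts': array([-4.10025295e-04, -7.31988001e+01, -6.32490635e+01, -1.17658715e-04,
        6.36070632e-03,  4.80538847e-05]), 'ee_pos': array([ 0.19284424, -0.64665985,  0.23053575]), 'eef_rot': array([-3.10747639e+00, -4.53471177e-01,  2.08774567e-04]), 'wrist_force': array([ 0.49139114, -0.2245547 ,  0.09311097]), 'ft_torque': array([ 0.02087397, -0.0340922 , -0.06337664]), 'gripper_width': 0.08525650446433948}
scene [[530.97262226   0.         278.9322867 ]
 [  0.         530.97262226 212.45740206]
 [  0.           0.           1.        ]] [ 1.79737457  1.54146686 -0.73176987] [-0.09380528 -0.2407363   1.85745072]
top [[383.672307     0.         272.32953275]
 [  0.         383.672307   212.16669504]
 [  0.           0.           1.        ]] [ 2.20792812 -2.14730226  0.14102303] [-0.03182095  0.54268207  1.07219381]
```

View pics/scene0.png

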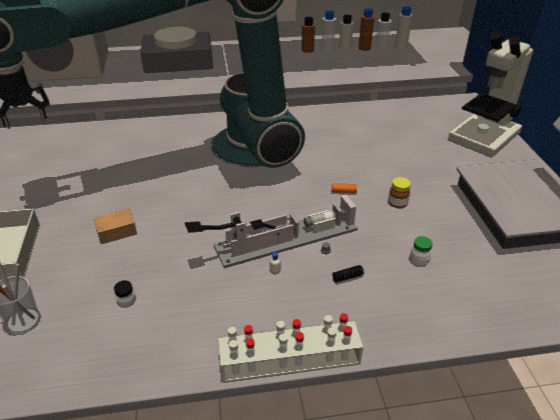

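View pics/top0.png

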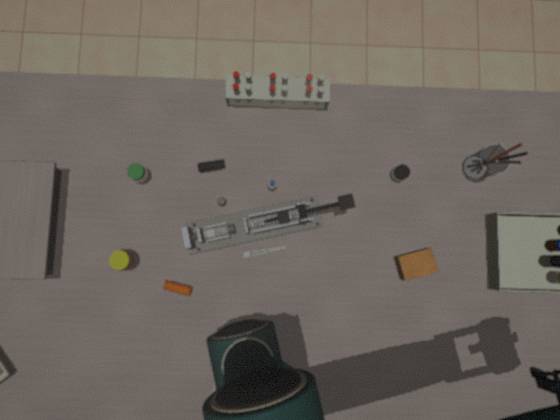

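The scene view shows the press in the middle: paddle at about (195,226), release tab at about (262,225), cradle at about (320,218). In the top view the paddle is at about (346,201), the release tab at about (292,213), and the anvil at the left at about (188,237).

```bash
cat > h.py <<'E'
import numpy as np, cv2
def cam(f):
    R=cv2.Rodrigues(np.array(f["rvec"],float))[0]; return f["camera_matrix"],R,np.array(f["tvec"],float).ravel()
def pts(f):
    K,R,t=cam(f); d=f["range_z"]; v,u=np.mgrid[:d.shape[0],:d.shape[1]]
    P=np.stack([(u-K[0,2])/K[0,0]*d,(v-K[1,2])/K[1,1]*d,d],-1)
    return (P-t)@R
def ray(f,u,v,z):
    K,R,t=cam(f); C=-R.T@t; r=R.T@np.array([(u-K[0,2])/K[0,0],(v-K[1,2])/K[1,1],1]); return C+r*(z-C[2])/r[2]
def proj(f,X):
    K,R,t=cam(f); c=R@np.asarray(X)+t; return (K@c/c[2])[:2]
E
python3 - <<'E'
from h import *
t=dict(np.load("pics/top0.npz")); s=dict(np.load("pics/scene0.npz"))
cv2.imwrite("pics/topc.png",cv2.resize(t["color"][175:265,170:370],None,fx=4,fy=4,interpolation=cv2.INTER_CUBIC))
cv2.imwrite("pics/scenec.png",cv2.resize(s["color"][180:275,175:370],None,fx=4,fy=4,interpolation=cv2.INTER_CUBIC))
for n,f,box in(("top",t,(335,190,360,212)),("scene",s,(180,215,205,235)),("toprel",t,(275,203,308,226))):
    P=pts(f); x0,y0,x1,y1=box
    sub=P[y0:y1,x0:x1]; g=f["color"][y0:y1,x0:x1].max(-1); print(n,(f["range_z"][y0:y1,x0:x1]>0).mean())
    m=(g<50)
    print(m.sum(), sub[m].mean(0) if m.any() else None, np.percentile(sub[m],[5,50,95],axis=0) if m.any() else None)
E
```

```text
top 0.9963636363636363
37 [ 0.56466791 -0.19661484  0.12621273] [[ 0.55469123 -0.21485946  0.11954479]
 [ 0.56248249 -0.19422402  0.12652042]
 [ 0.57825797 -0.18199245  0.13151649]]
scene 0.998
149 [ 0.56959694 -0.20503012  0.12893175] [[ 0.5527214  -0.22254369  0.12090447]
 [ 0.56852556 -0.20562704  0.12938197]
 [ 0.58562203 -0.1854442   0.13528204]]
toprel 0.9960474308300395
66 [ 0.53884988 -0.08879234  0.10351166] [[ 0.5232302  -0.10509391  0.07784742]
 [ 0.53812819 -0.09395373  0.10738519]
 [ 0.5542199  -0.03204249  0.11088712]]
```

View pics/topc.png

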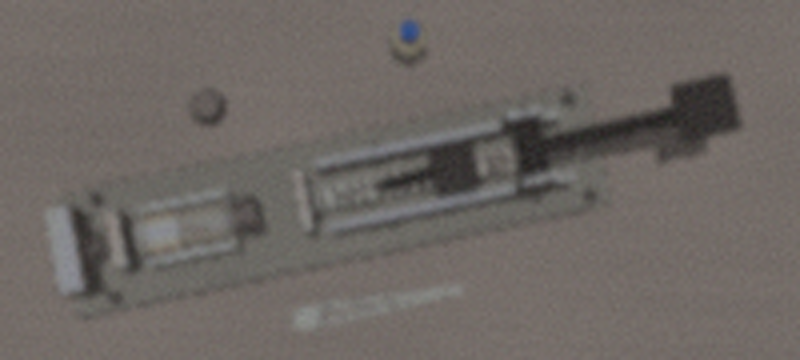

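View pics/scenec.png

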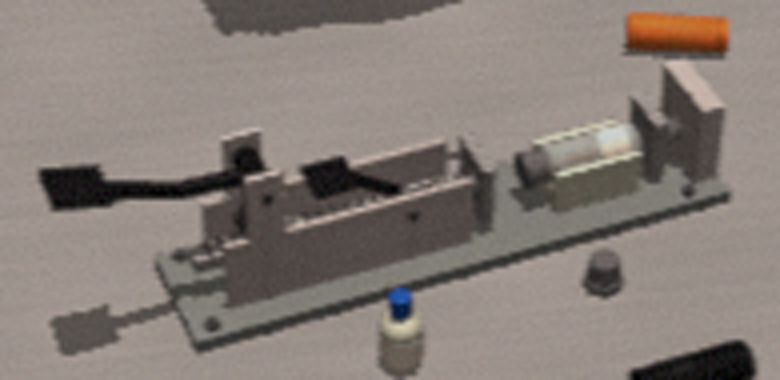

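```bash
python3 - <<'E'
from h import *
t=dict(np.load("pics/top0.npz")); s=dict(np.load("pics/scene0.npz"))
T=lambda u,v:(u/4+170-.4,v/4+175-.4); S=lambda u,v:(u/4+175-.4,v/4+180-.4)
for n,a,b,z in(("paddle",(706,105),(74,188),.129),("tab",(455,168),(330,177),.082)):
    a=T(*a);b=S(*b)
    print(n,ray(t,*a,z),ray(s,*b,z))
    def PM(f):
        K,R,tt=cam(f); return K@np.c_[R,tt]
    X=cv2.triangulatePoints(PM(t),PM(s),np.array(a),np.array(b)); print(X[:3,0]/X[3,0])
pa=ray(t,*T(706,105),.129);ta=ray(t,*T(455,168),.082)
print(np.linalg.norm((pa-ta)[:2]))
ex=(ta-pa)[:2]/np.linalg.norm((ta-pa)[:2]);print("yaw",np.degrees(np.arctan2(ex[1],ex[0])))
O=pa[:2]+.115*ex;ey=np.array([-ex[1],ex[0]])
print("O",O)
for n,p,z in(("corner",(55,200),.012),("corner",(85,318),.012),("corner",(570,88),.012),("corner",(610,200),.012),("jawtop",(304,200),.065),("stopper outer",(265,212),.04),("lip",(240,218),.04),("anvil face",(128,235),.064)):
    q=ray(t,*T(*p),z)[:2]-O; print(n,q@ex,q@ey)
for n,p,z in(("jawtop",(478,165),.065),("stopper",(522,168),.04),("lip",(540,160),.04),("paddle",(74,188),.129),("tab",(330,177),.082),("c",(730,197),.012),("c",(197,350),.012),("c",(155,265),.012)):
    q=ray(s,*S(*p),z)[:2]-O; print("s",n,q@ex,q@ey)
P=pts(s)
for p in((90,185),(64,188),(330,177),(320,172)):
    u,v=S(*p); print(p,P[round(v),round(u)])
E
```

```text
paddle [ 0.56825969 -0.20766144  0.129     ] [ 0.56935446 -0.20803968  0.129     ]
[ 0.56836722 -0.20801278  0.12814169]
tab [ 0.52641912 -0.04595098  0.082     ] [ 0.52811403 -0.04461636  0.082     ]
[ 0.52666046 -0.04500319  0.08083722]
0.16703564887923594
yaw 104.5064418709413
O [ 0.53945347 -0.0963277 ]
corner 0.3340878649459619 -0.04732487179611644
corner 0.33027652463076723 0.040490265113628084
corner -0.0489025407391347 -0.04423161012230087
corner -0.05800601569069886 0.0423487982515595
jawtop 0.1575963032750586 -0.0029676664420840667
stopper outer 0.18692066760271125 -0.0028508303331462783
lip 0.20498184383022244 -0.0026387252372558623
anvil face 0.2806653854765162 -0.006450558570550766
s jawtop 0.15601484964239334 -0.011026861684996975
s stopper 0.19536350264972938 0.000852443910821315
s lip 0.21054801238225337 0.003690827067308224
s paddle -0.11564040416702855 -0.0009651200535843594
s tab 0.05290315846621683 -0.0019751785685098583
s c 0.3306825359080612 -0.055507659310307614
s c -0.060502826092555105 -0.05109457203603327
s c -0.06065097008289641 0.03666032006236978
(90, 185) [ 0.56513943 -0.19857498  0.12614101]
(64, 188) [ 0.5713517  -0.21314127  0.13006468]
(330, 177) [ 0.5304663  -0.04512702  0.0835304 ]
(320, 172) [ 0.52824465 -0.0500808   0.08574808]
```

Emit:
send_rows(
  hand=1,
  motion=[
    {"dx":0.0243,"dy":-0.0157},
    {"dx":0.0243,"dy":-0.0157},
    {"dx":0.0243,"dy":-0.0157},
    {"dx":0.0243,"dy":-0.0157},
    {"dx":0.0243,"dy":-0.0157},
    {"dx":0.0243,"dy":-0.0157},
    {"dx":0.0243,"dy":-0.0157},
    {"dx":0.0243,"dy":-0.0157},
    {"dx":0.0243,"dy":-0.0157},
    {"dx":0.0243,"dy":-0.0157},
  ],
)

```text
$.motion[0]: bad value
```

Emit:
send_rows(
  hand=1,
  motion=[
    {"dx":0.0243,"dy":-0.0157,"dz":0,"roll":0},
    {"dx":0.0243,"dy":-0.0157,"dz":0,"roll":0},
    {"dx":0.0243,"dy":-0.0157,"dz":0,"roll":0},
    {"dx":0.0243,"dy":-0.0157,"dz":0,"roll":0},
    {"dx":0.0243,"dy":-0.0157,"dz":0,"roll":0},
    {"dx":0.0243,"dy":-0.0157,"dz":0,"roll":0},
    {"dx":0.0243,"dy":-0.0157,"dz":0,"roll":0},
    {"dx":0.0243,"dy":-0.0157,"dz":0,"roll":0},
  ],
)

```text
clock: 0.77
ee_pos: [0.3447, -0.466, 0.2261]
eef_rot: [-3.103, -0.441, 0.004]
wrist_force: [0.4, -0.2, 0.5]
gripper_width: 0.0005
```

Emit:
send_rows(
  motion=[
    {"dx":0.0285,"dy":-0.0185,"dz":0,"roll":0},
    {"dx":0.0285,"dy":-0.0185,"dz":0,"roll":0},
    {"dx":0.0285,"dy":-0.0185,"dz":0,"roll":0},
    {"dx":0.0285,"dy":-0.0185,"dz":0,"roll":0},
    {"dx":0.0285,"dy":-0.0185,"dz":0,"roll":0},
    {"dx":0.0285,"dy":-0.0185,"dz":0,"roll":0},
    {"dx":0.0285,"dy":-0.0185,"dz":0,"roll":0},
    {"dx":0.0285,"dy":-0.0185,"dz":0,"roll":0},
    {"dx":0.0285,"dy":-0.0185,"dz":0,"roll":0},
    {"dx":0,"dy":0,"dz":0,"roll":0},
  ],
)

```text
clock: 1.6
ee_pos: [0.5535, -0.2174, 0.2243]
eef_rot: [-3.1, -0.443, 0.007]
wrist_force: [-0.3, 0.2, 0.2]
gripper_width: 0.0001
```

```bash
cat >> h.py <<'E'
def go(o,X):
    R=cv2.Rodrigues(np.array(o["eef_rot"]))[0]; return R.T@(np.array(X)-o["ee_pos"]),R
E
python3 - <<'E'
from cell import *
from h import *
o=observe(); f=grab_frame("wrist"); np.savez("pics/w1.npz",**f); cv2.imwrite("pics/w1.png",f["color"])
print(go(o,[.5687,-.2079,.135]),o["ee_pos"],o["clock"])
E
```

```text
(array([ 0.01750908, -0.00390642,  0.08926728]), array([[ 0.95992991,  0.28017943, -0.00583625],
       [ 0.28022485, -0.95988716,  0.0095221 ],
       [-0.00293425, -0.01077601, -0.99993763]])) [ 0.553508   -0.21740621  0.22427099] 1.6
```

View pics/w1.png

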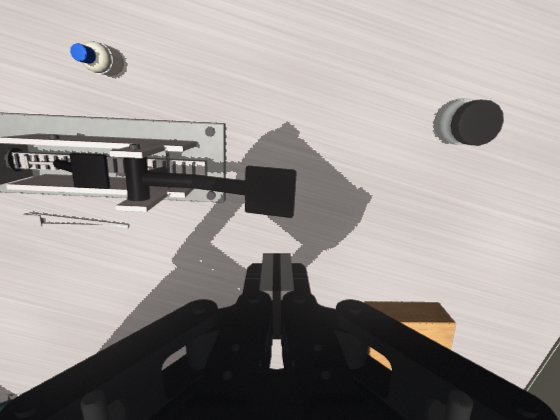

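The wrist view shows the paddle at (271,192), the release tab at about (90,170), and the closed fingertips at about (276,256).

```bash
python3 - <<'E'
from cell import *
from h import *
o=observe(); f=dict(np.load("pics/w1.npz")); K=f["camera_matrix"]; T=f["T_tool_cam"]
R=cv2.Rodrigues(o["eef_rot"])[0]
for u,v,z in((271,192,.129),(91,171,.082)):
    d=f["range_z"][v,u]; r=np.array([(u-K[0,2])/K[0,0],(v-K[1,2])/K[1,1],1])
    P=R@(T[:3,:3]@(r*d)+T[:3,3])+o["ee_pos"]
    C=R@T[:3,3]+o["ee_pos"]; w=R@T[:3,:3]@r
    print(P, C+w*(z-C[2])/w[2])
E
```

```text
[ 0.56665411 -0.20959349  0.1288896 ] [ 0.5666818  -0.20958859  0.129     ]
[ 0.52727179 -0.04804669  0.08139314] [ 0.52748248 -0.04836833  0.082     ]
```

Emit:
send_rows(
  motion=[
    {"dx":0.008,"dy":-0.002,"dz":0.025,"roll":0},
    {"dx":0.008,"dy":-0.002,"dz":0.025,"roll":0},
    {"dx":0,"dy":0,"dz":0.025,"roll":0},
    {"dx":0,"dy":0,"dz":0.01,"roll":0},
    {"dx":0,"dy":0,"dz":0,"roll":0},
  ],
)

```text
clock: 2.07
ee_pos: [0.5655, -0.2112, 0.1369]
eef_rot: [-3.102, -0.444, 0.007]
wrist_force: [-0.2, 0.8, 0.3]
gripper_width: -0.0001
```

Emit:
send_rows(
  motion=[
    {"dx":0.003,"dy":-0.001,"dz":0.004,"roll":0},
    {"dx":0,"dy":0,"dz":0.005,"roll":0},
    {"dx":0,"dy":0,"dz":0.005,"roll":0},
    {"dx":0,"dy":0,"dz":0.005,"roll":0},
    {"dx":0,"dy":0,"dz":0.005,"roll":0},
  ],
)

```text
clock: 2.48
ee_pos: [0.569, -0.2121, 0.1169]
eef_rot: [-3.107, -0.441, -0.0]
wrist_force: [-2.1, -2.4, 4.6]
gripper_width: -0.0003
```

Emit:
send_rows(
  motion=[
    {"dx":0,"dy":0,"dz":0.006,"roll":0},
    {"dx":0,"dy":0,"dz":0.006,"roll":0},
    {"dx":0,"dy":0,"dz":0.006,"roll":0},
    {"dx":0,"dy":0,"dz":0.006,"roll":0},
    {"dx":0,"dy":0,"dz":0.005,"roll":0},
  ],
)

```text
clock: 2.9
ee_pos: [0.5694, -0.2129, 0.0892]
eef_rot: [-3.109, -0.441, -0.005]
wrist_force: [-2.1, 2.6, 5.3]
gripper_width: -0.0001
```

Emit:
send_rows(
  motion=[
    {"dx":0,"dy":0,"dz":0.004,"roll":0},
    {"dx":0,"dy":0,"dz":0.004,"roll":0},
    {"dx":0,"dy":0,"dz":0.002,"roll":0},
  ],
)

```text
clock: 3.15
ee_pos: [0.5695, -0.2121, 0.079]
eef_rot: [-3.108, -0.441, -0.006]
wrist_force: [-2.5, 1.7, 6.7]
gripper_width: 0.0001
```

Emit:
send_rows(
  motion=[
    {"dx":0,"dy":0,"dz":-0.008,"roll":0},
    {"dx":0,"dy":0,"dz":-0.01,"roll":0},
    {"dx":0,"dy":0,"dz":-0.01,"roll":0},
    {"dx":0,"dy":0,"dz":-0.01,"roll":0},
    {"dx":0,"dy":0,"dz":-0.01,"roll":0},
    {"dx":0,"dy":-0.002,"dz":-0.006,"roll":0},
    {"dx":0,"dy":-0.001,"dz":-0.003,"roll":0},
  ],
)

```text
clock: 3.73
ee_pos: [0.5688, -0.2092, 0.1429]
eef_rot: [-3.108, -0.441, -0.009]
wrist_force: [0.4, -0.8, 0.1]
gripper_width: -0.0001
```

```bash
cat > look.py <<'E'
import sys
from cell import *
from h import *
n=sys.argv[1]
o=observe(); print(o["clock"],o["ee_pos"],o["wrist_force"])
s=grab_frame("scene"); t=grab_frame("top")
a=cv2.resize(s["color"][180:275,175:370],None,fx=4,fy=4,interpolation=cv2.INTER_CUBIC)[:,:780]
b=cv2.resize(t["color"][195:260,175:370],None,fx=4,fy=4,interpolation=cv2.INTER_CUBIC)[:,:780]
im=np.vstack([a,b])[:600]; cv2.imwrite(f"pics/{n}.png",im[:600])
E
python3 look.py l1
```

```text
3.7333 [ 0.56878934 -0.20923874  0.14289141] [ 0.4152242  -0.8137429   0.14309754]
```

View pics/l1.png

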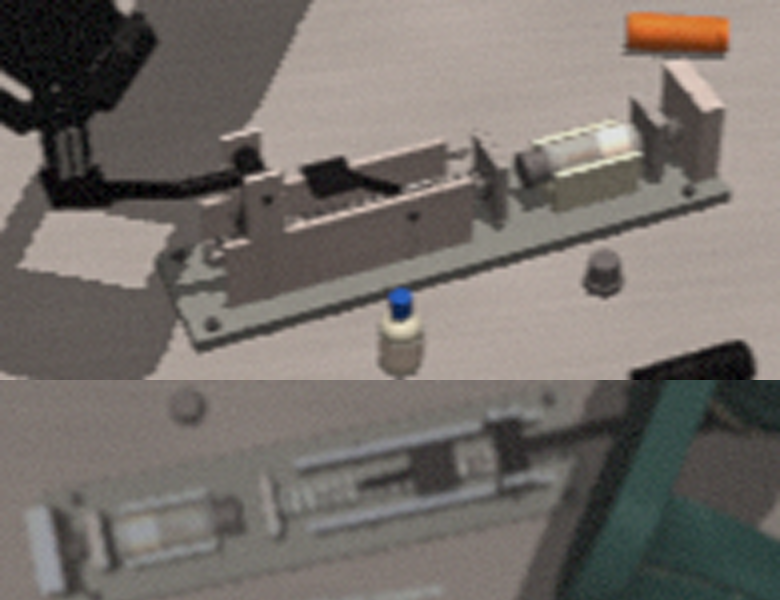

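The jaw plate has moved one tooth: it is now at x≈490 in the scene crop, from about 478, and is still short of the stopper at about 522. Starting stroke 2.

Emit:
send_rows(
  motion=[
    {"dx":0,"dy":0,"dz":0.01,"roll":0},
    {"dx":0,"dy":0,"dz":0.006,"roll":0},
    {"dx":0,"dy":0,"dz":0.006,"roll":0},
    {"dx":0,"dy":0,"dz":0.007,"roll":0},
    {"dx":0,"dy":0,"dz":0.007,"roll":0},
    {"dx":0,"dy":0,"dz":0.007,"roll":0},
    {"dx":0,"dy":0,"dz":0.007,"roll":0},
    {"dx":0,"dy":0,"dz":0.006,"roll":0},
  ],
)

```text
clock: 4.5
ee_pos: [0.569, -0.2093, 0.0798]
eef_rot: [-3.108, -0.441, -0.009]
wrist_force: [-1.1, 3.4, 6.3]
gripper_width: 0.0001
```

Emit:
send_rows(
  motion=[
    {"dx":0,"dy":0,"dz":-0.008,"roll":0},
    {"dx":0,"dy":0,"dz":-0.01,"roll":0},
    {"dx":0,"dy":0,"dz":-0.01,"roll":0},
    {"dx":0,"dy":0,"dz":-0.01,"roll":0},
    {"dx":0,"dy":0,"dz":-0.01,"roll":0},
    {"dx":0,"dy":0,"dz":-0.006,"roll":0},
    {"dx":0,"dy":0,"dz":0,"roll":0},
  ],
)

```text
clock: 5.08
ee_pos: [0.5681, -0.2092, 0.1377]
eef_rot: [-3.107, -0.441, -0.006]
wrist_force: [-0.4, 0.1, 0.6]
gripper_width: 0.0002
```

```bash
python3 look.py l2
```

```text
5.0833 [ 0.56813047 -0.20918544  0.1376949 ] [-0.37313491  0.05736521  0.61026269]
```

View pics/l2.png

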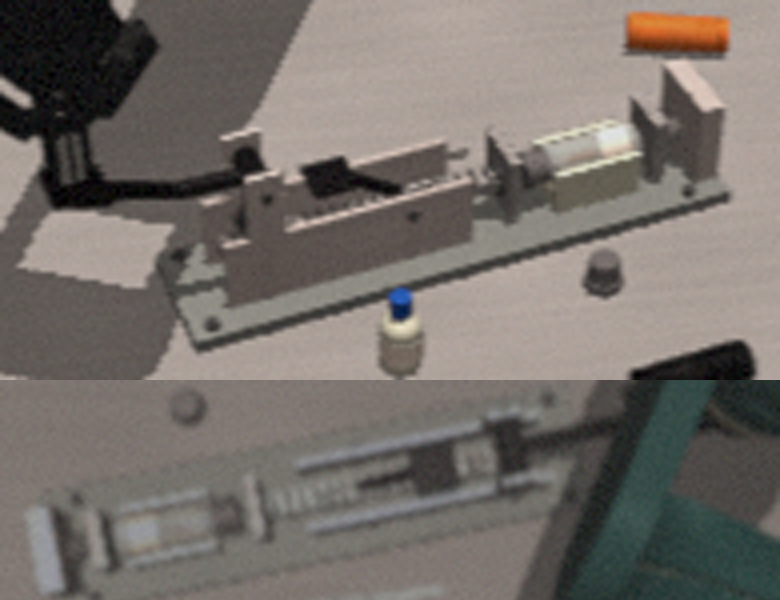

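The jaw is now close to the stopper (top crop: jaw at about x 256, stopper end at about 242). I'll split stroke 3 so I can check the force partway.

Emit:
send_rows(
  motion=[
    {"dx":0,"dy":0,"dz":0.007,"roll":0},
    {"dx":0,"dy":0,"dz":0.005,"roll":0},
    {"dx":0,"dy":0,"dz":0.006,"roll":0},
    {"dx":0,"dy":0,"dz":0.006,"roll":0},
    {"dx":0,"dy":0,"dz":0.005,"roll":0},
    {"dx":0,"dy":0,"dz":0.003,"roll":0},
  ],
)

```text
clock: 5.68
ee_pos: [0.5681, -0.21, 0.1003]
eef_rot: [-3.109, -0.44, -0.005]
wrist_force: [-0.6, 1.4, 6.8]
gripper_width: 0.0002
```

Emit:
send_rows(
  motion=[
    {"dx":0,"dy":0,"dz":0.004,"roll":0},
    {"dx":0,"dy":0,"dz":0.004,"roll":0},
    {"dx":0,"dy":0,"dz":0.003,"roll":0},
  ],
)

```text
clock: 5.93
ee_pos: [0.5679, -0.2094, 0.0869]
eef_rot: [-3.107, -0.44, -0.004]
wrist_force: [1.0, 2.3, 6.9]
gripper_width: -0.0002
```

Emit:
send_rows(
  motion=[
    {"dx":0,"dy":0,"dz":0.004,"roll":0},
    {"dx":0,"dy":0,"dz":0.003,"roll":0},
  ],
)

```text
clock: 6.1
ee_pos: [0.5678, -0.2084, 0.0784]
eef_rot: [-3.105, -0.44, -0.003]
wrist_force: [-0.4, 0.2, 6.6]
gripper_width: -0.0001
```

Emit:
send_rows(
  motion=[
    {"dx":0,"dy":0,"dz":-0.008,"roll":0},
    {"dx":0,"dy":0,"dz":-0.01,"roll":0},
    {"dx":0,"dy":0,"dz":-0.01,"roll":0},
    {"dx":0,"dy":0,"dz":-0.01,"roll":0},
    {"dx":0,"dy":0,"dz":-0.01,"roll":0},
    {"dx":0,"dy":0,"dz":-0.006,"roll":0},
    {"dx":0,"dy":0,"dz":0,"roll":0},
  ],
)

```text
clock: 6.68
ee_pos: [0.5671, -0.2084, 0.1361]
eef_rot: [-3.103, -0.44, -0.0]
wrist_force: [0.1, -0.1, 1.0]
gripper_width: -0.0001
```

```bash
python3 look.py l3
```

```text
6.6833 [ 0.56714428 -0.20835669  0.13611089] [ 0.13920624 -0.10925697  0.9942514 ]
```

View pics/l3.png

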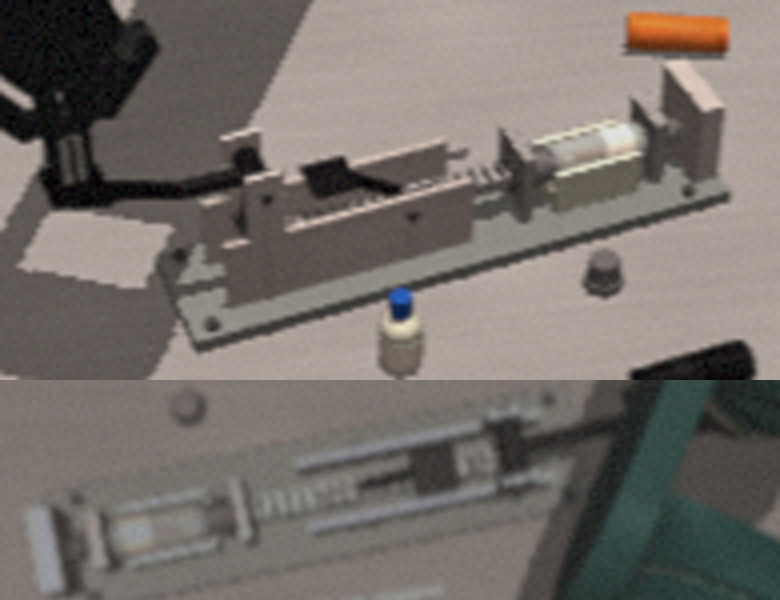

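After three strokes the jaw is right at the stopper and the tube is close to the anvil. From here I'll press in smaller steps and watch the force.

Emit:
send_rows(
  motion=[
    {"dx":0,"dy":0,"dz":0.006,"roll":0},
    {"dx":0,"dy":0,"dz":0.005,"roll":0},
    {"dx":0,"dy":0,"dz":0.005,"roll":0},
    {"dx":0,"dy":0,"dz":0.003,"roll":0},
  ],
)

```text
clock: 7.12
ee_pos: [0.5667, -0.2086, 0.1132]
eef_rot: [-3.104, -0.439, 0.001]
wrist_force: [1.7, -3.1, 5.9]
gripper_width: -0.0
```

Emit:
send_rows(
  motion=[
    {"dx":0,"dy":0,"dz":0.003,"roll":0},
    {"dx":0,"dy":0,"dz":0.003,"roll":0},
    {"dx":0,"dy":0,"dz":0.002,"roll":0},
  ],
)

```text
clock: 7.37
ee_pos: [0.567, -0.2093, 0.104]
eef_rot: [-3.105, -0.439, 0.001]
wrist_force: [-0.1, -0.2, 7.0]
gripper_width: -0.0003
```

Emit:
send_rows(
  motion=[
    {"dx":0,"dy":0,"dz":0.003,"roll":0},
    {"dx":0,"dy":0,"dz":0.003,"roll":0},
    {"dx":0,"dy":0,"dz":0.002,"roll":0},
  ],
)

```text
clock: 7.62
ee_pos: [0.5671, -0.2094, 0.0959]
eef_rot: [-3.105, -0.439, 0.001]
wrist_force: [-3.0, 1.1, 10.6]
gripper_width: 0.0001
```

Emit:
send_rows(
  motion=[
    {"dx":0,"dy":0,"dz":0.002,"roll":0},
    {"dx":0,"dy":0,"dz":0.002,"roll":0},
  ],
)

```text
clock: 7.78
ee_pos: [0.5671, -0.2092, 0.0923]
eef_rot: [-3.105, -0.439, 0.001]
wrist_force: [-3.5, 1.0, 11.5]
gripper_width: -0.0001
```

Emit:
send_rows(
  motion=[
    {"dx":0,"dy":0,"dz":0.002,"roll":0},
    {"dx":0,"dy":0,"dz":0.002,"roll":0},
  ],
)

```text
clock: 7.95
ee_pos: [0.567, -0.209, 0.0887]
eef_rot: [-3.104, -0.439, 0.001]
wrist_force: [-3.5, 1.5, 11.0]
gripper_width: 0.0
```

Emit:
send_rows(
  motion=[
    {"dx":0,"dy":0,"dz":0.002,"roll":0},
    {"dx":0,"dy":0,"dz":0.002,"roll":0},
  ],
)

```text
clock: 8.12
ee_pos: [0.5669, -0.2086, 0.085]
eef_rot: [-3.104, -0.439, 0.001]
wrist_force: [-2.2, 1.7, 11.7]
gripper_width: 0.0002
```

Emit:
send_rows(
  motion=[
    {"dx":0,"dy":0,"dz":0.002,"roll":0},
    {"dx":0,"dy":0,"dz":0.002,"roll":0},
  ],
)

```text
clock: 8.28
ee_pos: [0.5668, -0.2081, 0.0814]
eef_rot: [-3.103, -0.439, 0.001]
wrist_force: [-3.3, 1.5, 11.7]
gripper_width: -0.0003
```

Emit:
send_rows(
  motion=[
    {"dx":0,"dy":0,"dz":0.001,"roll":0},
    {"dx":0,"dy":0,"dz":0.001,"roll":0},
  ],
)

```text
clock: 8.45
ee_pos: [0.5667, -0.2077, 0.0796]
eef_rot: [-3.102, -0.439, 0.002]
wrist_force: [-2.3, 1.0, 10.6]
gripper_width: 0.0002
```

Emit:
send_rows(
  motion=[
    {"dx":0,"dy":0,"dz":-0.008,"roll":0},
    {"dx":0,"dy":0,"dz":-0.01,"roll":0},
    {"dx":0,"dy":0,"dz":-0.01,"roll":0},
    {"dx":0,"dy":0,"dz":-0.01,"roll":0},
    {"dx":0,"dy":0,"dz":-0.01,"roll":0},
    {"dx":0,"dy":0,"dz":-0.006,"roll":0},
    {"dx":0,"dy":0,"dz":0,"roll":0},
  ],
)

```text
clock: 9.03
ee_pos: [0.5664, -0.2076, 0.1369]
eef_rot: [-3.1, -0.439, 0.004]
wrist_force: [-0.6, 0.3, 0.3]
gripper_width: -0.0001
```

```bash
python3 look.py l4
```

```text
9.0333 [ 0.56635451 -0.20762295  0.13694124] [-0.58260062  0.27582432  0.28075343]
```

View pics/l4.png

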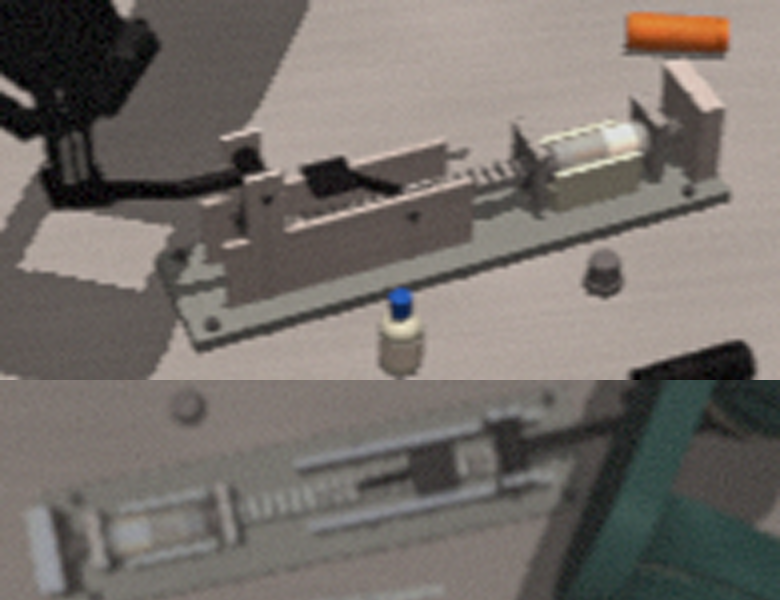

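Stroke 4 pushed the stopper partway in at 10.5–12 N, and the tooth held. For stroke 5 I'll go in small steps until the force climbs.

Emit:
send_rows(
  motion=[
    {"dx":0.001,"dy":0,"dz":0.006,"roll":0},
    {"dx":0.001,"dy":0,"dz":0.004,"roll":0},
    {"dx":0,"dy":0,"dz":0.003,"roll":0},
  ],
)

```text
clock: 9.38
ee_pos: [0.5678, -0.2069, 0.1207]
eef_rot: [-3.099, -0.438, 0.007]
wrist_force: [0.6, -1.5, 3.2]
gripper_width: -0.0001
```

Emit:
send_rows(
  motion=[
    {"dx":0,"dy":0,"dz":0.002,"roll":0},
    {"dx":0,"dy":0,"dz":0.002,"roll":0},
  ],
)

```text
clock: 9.55
ee_pos: [0.5678, -0.2073, 0.1155]
eef_rot: [-3.1, -0.438, 0.007]
wrist_force: [-0.4, -4.1, 5.6]
gripper_width: -0.0001
```

Emit:
send_rows(
  motion=[
    {"dx":0,"dy":0,"dz":0.002,"roll":0},
    {"dx":0,"dy":0,"dz":0.001,"roll":0},
  ],
)

```text
clock: 9.72
ee_pos: [0.568, -0.2077, 0.1122]
eef_rot: [-3.101, -0.438, 0.007]
wrist_force: [-0.9, -0.9, 7.4]
gripper_width: 0.0001
```

Emit:
send_rows(
  motion=[
    {"dx":0,"dy":0,"dz":0.002,"roll":0},
    {"dx":0,"dy":0,"dz":0.001,"roll":0},
  ],
)

```text
clock: 9.88
ee_pos: [0.5681, -0.208, 0.1096]
eef_rot: [-3.102, -0.438, 0.006]
wrist_force: [-2.7, -0.3, 9.8]
gripper_width: 0.0001
```

Emit:
send_rows(
  motion=[
    {"dx":0,"dy":0,"dz":0.002,"roll":0},
    {"dx":0,"dy":0,"dz":0.001,"roll":0},
  ],
)

```text
clock: 10.05
ee_pos: [0.5681, -0.2082, 0.1074]
eef_rot: [-3.102, -0.438, 0.006]
wrist_force: [-3.7, 0.8, 10.4]
gripper_width: -0.0
```

Emit:
send_rows(
  motion=[
    {"dx":0,"dy":0,"dz":0.002,"roll":0},
    {"dx":0,"dy":0,"dz":0.001,"roll":0},
  ],
)

```text
clock: 10.22
ee_pos: [0.5682, -0.2083, 0.1054]
eef_rot: [-3.103, -0.438, 0.005]
wrist_force: [-4.1, 0.2, 10.0]
gripper_width: -0.0001
```

Emit:
send_rows(
  motion=[
    {"dx":0,"dy":0,"dz":0.002,"roll":0},
    {"dx":0,"dy":0,"dz":0.001,"roll":0},
  ],
)

```text
clock: 10.38
ee_pos: [0.5682, -0.2084, 0.1036]
eef_rot: [-3.103, -0.438, 0.005]
wrist_force: [-5.1, 1.0, 10.5]
gripper_width: 0.0004
```

Emit:
send_rows(
  motion=[
    {"dx":0,"dy":0,"dz":0.002,"roll":0},
    {"dx":0,"dy":0,"dz":0.001,"roll":0},
  ],
)

```text
clock: 10.55
ee_pos: [0.5682, -0.2084, 0.1017]
eef_rot: [-3.103, -0.438, 0.005]
wrist_force: [-4.7, 0.9, 11.1]
gripper_width: -0.0002
```

Emit:
send_rows(
  motion=[
    {"dx":0,"dy":0,"dz":0.002,"roll":0},
    {"dx":0,"dy":0,"dz":0.001,"roll":0},
  ],
)

```text
clock: 10.72
ee_pos: [0.5683, -0.2084, 0.1]
eef_rot: [-3.104, -0.438, 0.004]
wrist_force: [-5.4, 0.8, 13.3]
gripper_width: 0.0001
```

Emit:
send_rows(
  motion=[
    {"dx":0,"dy":0,"dz":0.001,"roll":0},
    {"dx":0,"dy":0,"dz":0.001,"roll":0},
  ],
)

```text
clock: 10.88
ee_pos: [0.5683, -0.2085, 0.0995]
eef_rot: [-3.104, -0.438, 0.003]
wrist_force: [-5.1, 1.3, 14.0]
gripper_width: 0.0001
```

Emit:
send_rows(
  motion=[
    {"dx":0,"dy":0,"dz":0.0015,"roll":0},
    {"dx":0,"dy":0,"dz":0.001,"roll":0},
  ],
)

```text
clock: 11.05
ee_pos: [0.5683, -0.2085, 0.0987]
eef_rot: [-3.104, -0.438, 0.003]
wrist_force: [-5.9, 1.5, 14.3]
gripper_width: 0.0003
```

Emit:
send_rows(
  motion=[
    {"dx":0,"dy":0,"dz":0.0015,"roll":0},
    {"dx":0,"dy":0,"dz":0.0015,"roll":0},
  ],
)

```text
clock: 11.22
ee_pos: [0.5684, -0.2085, 0.0977]
eef_rot: [-3.104, -0.438, 0.002]
wrist_force: [-4.9, 0.8, 16.2]
gripper_width: 0.0
```

```bash
python3 look.py l5
```

```text
11.2167 [ 0.56835794 -0.20849263  0.09766825] [-4.88938173  0.84720303 16.19424028]
```

View pics/l5.png

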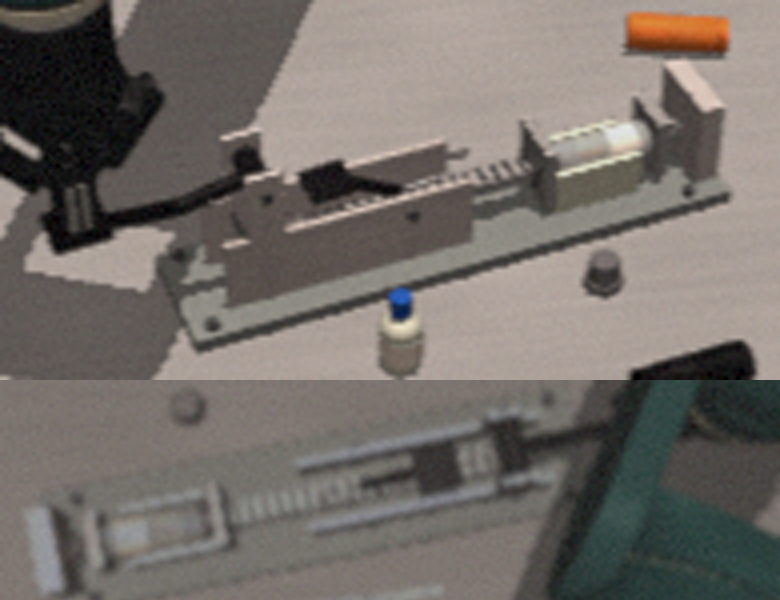

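The force rose steadily from about 10.5 to 16.2 N over the last 5 mm or so. The tube is on the anvil and the jaw is at the lip, so the stopper has seated. Easing off and moving to the release.

Emit:
send_rows(
  motion=[
    {"dx":0,"dy":0,"dz":-0.006,"roll":0},
    {"dx":0,"dy":0,"dz":-0.008,"roll":0},
    {"dx":0,"dy":0,"dz":-0.01,"roll":0},
    {"dx":0,"dy":0,"dz":-0.012,"roll":0},
    {"dx":0,"dy":0,"dz":-0.02,"roll":0},
    {"dx":0,"dy":0,"dz":-0.02,"roll":0},
    {"dx":0,"dy":0,"dz":-0.01,"roll":0},
    {"dx":0,"dy":0,"dz":0,"roll":0},
  ],
)

```text
clock: 11.98
ee_pos: [0.5677, -0.2082, 0.1875]
eef_rot: [-3.101, -0.438, 0.006]
wrist_force: [-0.6, 0.4, 0.2]
gripper_width: -0.0001
```

Emit:
send_rows(
  motion=[
    {"dx":0.001,"dy":-0.02,"dz":0,"roll":0},
    {"dx":0.001,"dy":-0.025,"dz":0,"roll":0},
    {"dx":0.001,"dy":-0.025,"dz":0,"roll":0},
    {"dx":0.001,"dy":-0.025,"dz":0,"roll":0},
    {"dx":0.001,"dy":-0.025,"dz":0,"roll":0},
    {"dx":0.001,"dy":-0.025,"dz":0,"roll":0},
    {"dx":0,"dy":-0.01,"dz":0,"roll":0},
    {"dx":0,"dy":0,"dz":0,"roll":0},
  ],
)

```text
clock: 12.65
ee_pos: [0.5273, -0.053, 0.1824]
eef_rot: [-3.101, -0.433, 0.015]
wrist_force: [-0.3, -0.4, -0.4]
gripper_width: 0.0002
```

```bash
python3 - <<'E'
from cell import *
from h import *
o=observe(); f=grab_frame("wrist"); np.savez("pics/w2.npz",**f); cv2.imwrite("pics/w2.png",f["color"])
print(go(o,[.5275,-.0485,.09])[0],o["ee_pos"],o["clock"],f["T_tool_cam"])
E
python3 look.py l6
```

```text
[ 0.00213526 -0.00315263  0.09238496] [ 0.52733399 -0.05295244  0.18235599] 12.65 [[-7.04702330e-04 -9.55379973e-01 -2.95378758e-01  7.59325753e-02]
 [ 9.99999752e-01 -6.74839844e-04 -2.03039930e-04  1.68729510e-04]
 [-5.35307230e-06 -2.95378827e-01  9.55380211e-01 -1.42418539e-01]
 [ 0.00000000e+00  0.00000000e+00  0.00000000e+00  1.00000000e+00]]
12.7 [ 0.52756298 -0.05368875  0.18228643] [-0.08833427  0.48974595 -0.75432536]
```

View pics/w2.png

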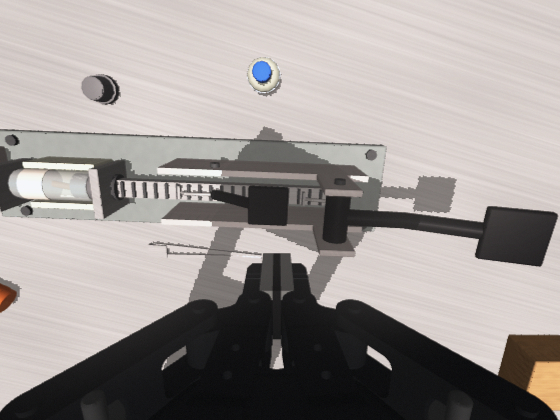

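View pics/l6.png

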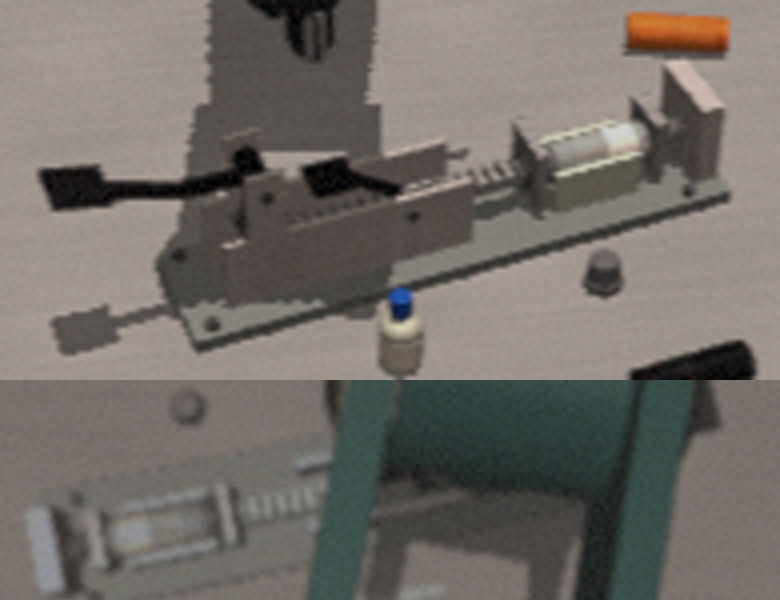

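The wrist view shows the tab at (268,205), the trigger fully up, and the jaw plate at about (98,193) next to the tube mouth. Measuring both before I release.

```bash
python3 - <<'E'
from cell import *
from h import *
f=dict(np.load("pics/w2.npz")); K=f["camera_matrix"]; T=f["T_tool_cam"]
R=cv2.Rodrigues(np.array([-3.101,-.433,.015]))[0]; p=np.array([0.52733399,-0.05295244,0.18235599])
def w(u,v,z):
    r=np.array([(u-K[0,2])/K[0,0],(v-K[1,2])/K[1,1],1]);C=R@T[:3,3]+p; d=R@T[:3,:3]@r
    return C+d*(z-C[2])/d[2]
print(w(268,205,.082))
cv2.imwrite("pics/w2c.png",cv2.resize(f["color"][140:230,0:130],None,fx=6,fy=6,interpolation=cv2.INTER_CUBIC))
E
```

```text
[ 0.52903009 -0.04450106  0.082     ]
```

View pics/w2c.png

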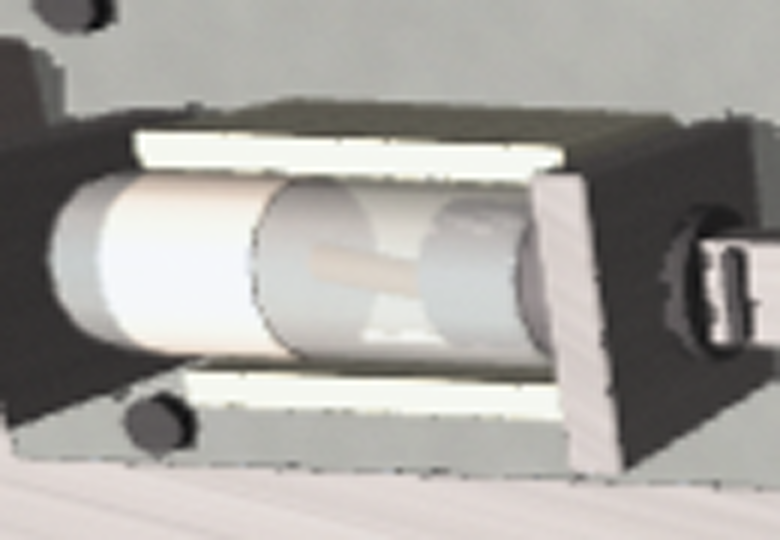

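Emit:
send_rows(
  motion=[
    {"dx":0.0015,"dy":-0.003,"dz":0.015,"roll":0},
    {"dx":0.001,"dy":-0.002,"dz":0.025,"roll":0},
    {"dx":0,"dy":0,"dz":0.025,"roll":0},
    {"dx":0,"dy":0,"dz":0.015,"roll":0},
    {"dx":0,"dy":0,"dz":0.003,"roll":0},
    {"dx":0,"dy":0,"dz":0,"roll":0},
  ],
)

```text
clock: 13.3
ee_pos: [0.5303, -0.0555, 0.0967]
eef_rot: [-3.105, -0.421, 0.013]
wrist_force: [-0.3, -0.2, 0.9]
gripper_width: -0.0003
```

Emit:
send_rows(
  motion=[
    {"dx":0,"dy":-0.005,"dz":0,"roll":0},
    {"dx":0,"dy":-0.003,"dz":0.002,"roll":0},
    {"dx":0,"dy":0,"dz":0,"roll":0},
  ],
)

```text
clock: 13.55
ee_pos: [0.529, -0.0487, 0.0966]
eef_rot: [-3.106, -0.418, 0.011]
wrist_force: [-0.9, -0.1, -0.3]
gripper_width: 0.0001
```

Emit:
send_rows(
  motion=[
    {"dx":0,"dy":-0.001,"dz":0.005,"roll":0},
    {"dx":0,"dy":0,"dz":0.004,"roll":0},
    {"dx":0,"dy":0,"dz":0.004,"roll":0},
    {"dx":0,"dy":0,"dz":0.003,"roll":0},
    {"dx":0,"dy":0,"dz":0.002,"roll":0},
  ],
)

```text
clock: 13.97
ee_pos: [0.5303, -0.0479, 0.0805]
eef_rot: [-3.109, -0.419, 0.003]
wrist_force: [-0.7, -8.8, 11.2]
gripper_width: 0.0003
```

Emit:
send_rows(
  motion=[
    {"dx":0,"dy":0,"dz":0.002,"roll":0},
    {"dx":0,"dy":0,"dz":0.002,"roll":0},
  ],
)

```text
clock: 14.13
ee_pos: [0.5308, -0.0485, 0.0767]
eef_rot: [-3.11, -0.419, 0.001]
wrist_force: [0.7, -3.1, 1.8]
gripper_width: 0.0003
```

Emit:
send_rows(
  motion=[
    {"dx":0,"dy":0,"dz":0.001,"roll":0},
    {"dx":0,"dy":0,"dz":0.001,"roll":0},
  ],
)

```text
clock: 14.3
ee_pos: [0.5309, -0.0489, 0.0745]
eef_rot: [-3.111, -0.419, 0.0]
wrist_force: [0.8, -2.8, 3.3]
gripper_width: -0.0
```

```bash
python3 look.py l7
```

```text
14.3 [ 0.5309344  -0.04885577  0.07450427] [ 0.75472421 -2.8399322   3.33966392]
```

View pics/l7.png

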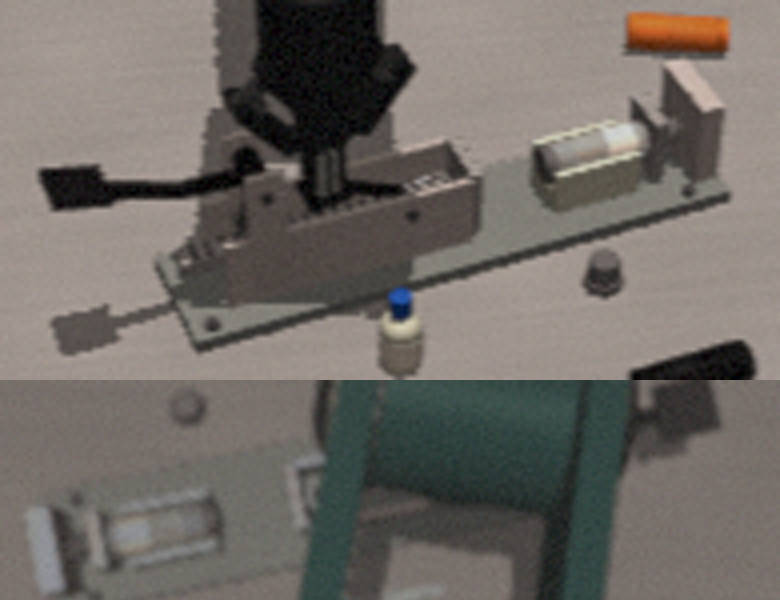

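The jaw has run back to the rail end (scene crop x≈470), the tube is still in its cradle, and the stopper sits at the lip. Holding briefly, then retracting.

Emit:
send_rows(
  motion=[
    {"dx":0,"dy":0,"dz":0,"roll":0},
    {"dx":0,"dy":0,"dz":0,"roll":0},
    {"dx":0,"dy":0,"dz":0,"roll":0},
    {"dx":0,"dy":0,"dz":-0.006,"roll":0},
    {"dx":0,"dy":0,"dz":-0.015,"roll":0},
    {"dx":0,"dy":0,"dz":-0.025,"roll":0},
    {"dx":0,"dy":0,"dz":-0.03,"roll":0},
    {"dx":0,"dy":0,"dz":-0.03,"roll":0},
    {"dx":-0.01,"dy":-0.02,"dz":-0.01,"roll":0},
    {"dx":0,"dy":0,"dz":0,"roll":0},
  ],
)

```text
clock: 15.23
ee_pos: [0.5135, -0.0304, 0.1951]
eef_rot: [-3.105, -0.418, 0.011]
wrist_force: [-1.2, 0.5, -0.2]
gripper_width: -0.0
```

Emit:
send_rows(
  motion=[
    {"dx":-0.01,"dy":-0.03,"dz":0,"roll":0},
    {"dx":-0.01,"dy":-0.03,"dz":0,"roll":0},
    {"dx":-0.01,"dy":-0.03,"dz":0,"roll":0},
    {"dx":0,"dy":0,"dz":0,"roll":0},
  ],
)

```text
clock: 15.57
ee_pos: [0.4586, 0.0509, 0.1974]
eef_rot: [-3.103, -0.415, 0.01]
wrist_force: [-0.5, -0.2, 1.0]
gripper_width: -0.0001
```

```bash
python3 - <<'E'
from cell import *
from h import *
o=observe(); f=grab_frame("wrist"); f["o_p"]=o["ee_pos"];f["o_r"]=o["eef_rot"]; np.savez("pics/w3.npz",**f); cv2.imwrite("pics/w3.png",f["color"])
print(o["ee_pos"],o["wrist_force"],o["clock"])
E
python3 look.py l8
```

```text
[0.45861588 0.05094568 0.19743393] [-0.49447916 -0.15543061  1.02571965] 15.5667
15.6167 [0.45960143 0.04969737 0.19744719] [0.7563147  0.20422473 0.01080909]
```

View pics/w3.png

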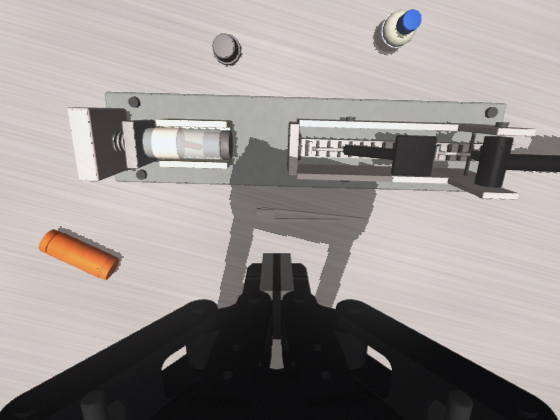

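View pics/l8.png

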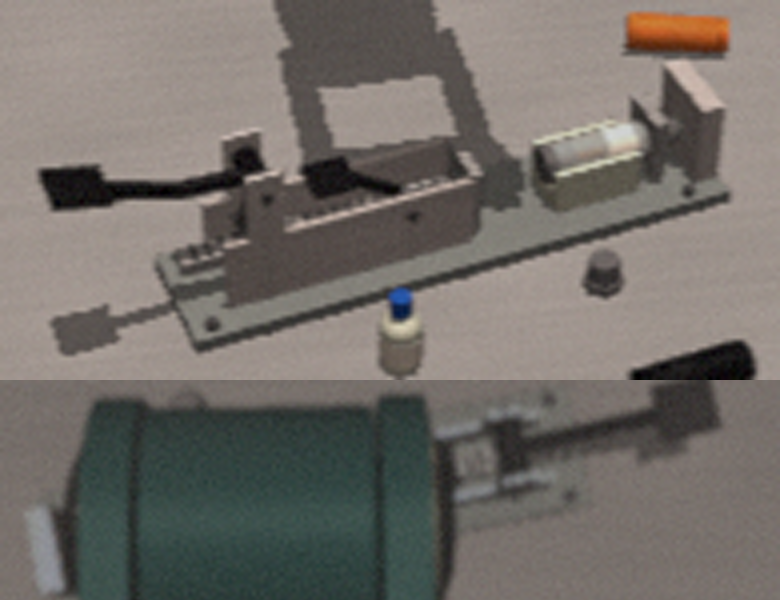

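```bash
python3 - <<'E'
from h import *
f=dict(np.load("pics/w3.npz"))
cv2.imwrite("pics/w3c.png",cv2.resize(f["color"][105:185,120:250],None,fx=6,fy=6,interpolation=cv2.INTER_CUBIC))
E
```

```text
(no output)
```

View pics/w3c.png

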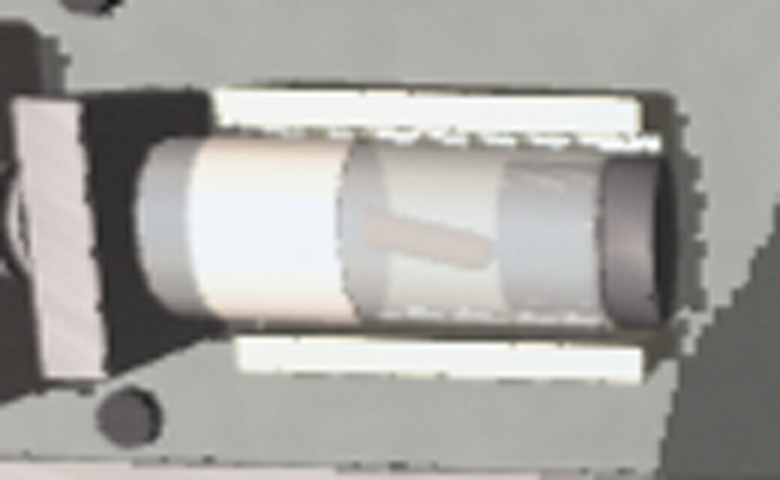

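The stopper head lies directly on the lip with no plug showing. Last, I'll check how far the jaw has opened, then hand in.

```bash
python3 - <<'E'
from cell import *
from h import *
f=dict(np.load("pics/w3.npz")); K=f["camera_matrix"]; T=f["T_tool_cam"];R=cv2.Rodrigues(f["o_r"])[0];p=f["o_p"]
def w(u,v,z):
    r=np.array([(u-K[0,2])/K[0,0],(v-K[1,2])/K[1,1],1]);C=R@T[:3,3]+p; d=R@T[:3,:3]@r
    return (C+d*(z-C[2])/d[2])[:2]
tab=w(413,156,.082); a=np.radians(104.5); ex=np.array([np.cos(a),np.sin(a)])
for n,u,v,z in(("jaw face",289,150,.065),("lip",220.5,144,.05),("head",231,144,.05)): 
    d=w(u,v,z)-tab; print(n,.052+d@ex, d@[-ex[1],ex[0]])
print(observe()["wrist_force"]); close_job()
E
```

```text
jaw face 0.15165822442486898 -0.001434991807636489
lip 0.21319765915361147 -0.004192102457415987
head 0.2036959327938639 -0.004318129861946317
[-0.19615369  0.38516169 -0.85957327]
the job is handed in; nothing more can be done
```

The stopper is pushed home and the jaw is back open. I handed the job in at about 15.7 s, with the arm clear of everything; `close_job` gives no verdict.

**Pumping:** I gave the trigger four full strokes and one partial one. The stopper slid in at about 10–12 N. On the fifth stroke the force climbed steadily from about 10.5 N to 16.2 N, which I took as seating. I eased off there, which by your figures is about 2.3 mm of anvil travel. I did not measure the anvil directly.

**Release:** With the trigger fully up, I pressed the tab about 7.5 mm down. The highest force I read on it was about 14 N, counting the sideways push. The jaw sprang fully open.

**Last checks (wrist camera):**
- **Jaw:** the face is at press x ≈ 152 mm, which is fully open (153 mm nominal).
- **Tube:** the lip is at x ≈ 213 mm, and the tube lies in its cradle against the anvil. The sideways reading was about -4 mm. That is inside the 6 mm limit, but it comes from a rough axis estimate and the tube looks centred between the rails.
- **Stopper:** the head is against the lip with no plug showing. The head length measured about 9–9.5 mm in the picture, against 8 mm true. That sits right at the 9.5 mm limit, but the measurement is only good to 1–2 mm.
- **Other things:** the trigger is up. The vial and spare stopper have not moved in the pictures, and nothing showed contact with any other bystander, but I did not re-measure them.

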